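# Press-test machine mounts and bin the soft one

## Robot

A 7-joint arm with a two-finger parallel gripper is mounted at the origin on a cart in front of the work surface, level with it; the furniture and walls round the work are solid. World frame = base frame: x ahead of the robot, y to its left, z up, the work surface at z = 0. Lengths are in m, angles in rad, forces in N, time in s.
With the tool pointing down it reaches from about 0.35 to 0.9 m from the base axis. Payload 8.1 kg.
Tool frame: the origin (TCP) lies midway between the tips of the shut fingers; the grasp point (between the pads) lies 19 mm behind it; z points along the fingers, y is the line along which they close (so a half turn about z gives the same grasp; the last joint's range is limited). The gripper opens to 92 mm and grips with 3 to 60 N. Pads are 19 mm wide; open, the fingers measure 130 mm over their backs; the gripper's body (75 mm by 190 mm) begins 47 mm behind the grasp point.
Start: joints at [-1.387, 0.434, 0.025, 1.573, -0.012, 1.134, -0.075], TCP at [0.177, 0.599, 0.227] pointing down, gripper open.
Joint ranges: [-2.62, 2.62], [-0.44, 2.09], [-1.27, 1.32], [0.08, 2.57], [-1.32, 4.46], [0.12, 2], [-2.74, 2.74]. Speed limits (rad/s): [2.22, 2.22, 3.01, 3.01, 3.14, 3.14, 3.14].

## Interface

Orientations are given as a 3x3 rotation matrix whose columns are the frame's x, y, z axes.
In Python, from bench import r gives the robot as it stands.
- The arm moves only by the tool drive_tool, never from a script. Its argument "commands" is a list of rows, each a list of 4 numbers: the shift along the world's x, y, z in m, then the turn about the world's z in rad. A call has 1 to 5 rows; each row is the pose to reach, as a shift and turn from the pose commanded when the call began; what a row does not reach only later rows make up. A row lasts 1/10 s, in which the tool goes at most 50 mm and 8.59 degrees, less where a joint would pass 70% of its speed; a pose out of reach is approached as far as the arm can. A call with a gripper value outside its range is refused whole. "hand" is the opening, from -1 (shut) to 1 (fully open), set as the call begins (left out, the last holds). The fingers move at their own pace and stop on an object; the grip force is fixed at half the most. Time passes only in rows, so rows that repeat a pose let the fingers close. It gives the time, the measured TCP pose, the force, the opening and the grip force at its end, in the units of the state.
- r.get_obs(): the state, without advancing time (a new reading comes with each control period).
- r.get_image(name): name is "scene" or "top"; returns a dict with "img" (384x512x3 uint8, red, green, blue), "camera_matrix" (3x3 intrinsics, pixels), "D" ([k1, k2, p1, p2, k3] as OpenCV has them; the pictures are not rectified), "R" (3x3) and "t" (3): a world point X has camera coordinates R X + t. Camera axes: x right, y down, z forward; pixel columns grow to the right and rows downward; lengths in m; the calibration is good to about 2 mm. A picture is of the moment at which its call begins. There is no depth.
- r.hand_in(): hands the job in; it is judged then, once.
Trained networks look in the newest picture that a camera, given by its name, has taken for a name from the list of things; names that differ only in an ending like _2 or _b are one class to them, and where a whole thing is asked for, a point or a joint stands for the part that bears it (a point fixed in the world has none). Each returns a list of dicts, best first, with "confidence" (0 to 1); they miss things now and then, are a little off and sometimes report something else, mostly with a low value. They report only what shows in the picture. A call takes as long as a camera call. They do not tell look-alikes from the thing itself.
- r.boxes_of(camera, target): "bbox" ([left, top, right, bottom] in pixels, round what is visible of it).
- r.outline_of(camera, target): "region" (384x512 bool, what is visible of it) and "bbox" ([left, top, right, bottom] in pixels, round what is visible of it).
The state is a dict: "time_s": time; "joints": joint angles; "joint_velocities": joint speeds; "joint_efforts": joint torques, N m; "position": TCP position; "tcp_rot": TCP orientation; "ft_force": force on the tool from outside, world axes, zero at the start; "ft_torque": the same for the moment, N m; "finger_gap": opening from 0.0 (shut) to 1.0 (fully open); "grip_force": force on a finger pad.
Only numpy, scipy, OpenCV 4.12 (cv2) and the standard library are available. Lean on these libraries where they do the work, as an engineer would, in place of code of your own. Each camera call takes 0.05 s, during which the arm holds its last target. There are 200 camera calls.

## Task

Three rubber machine mounts stand in a row and one of them has gone soft. Working from left to right as you face them, press each cap straight down about 10 mm in turn to feel how hard it pushes back; then tilt out the scrap bin, put the soft mount in it and swing the bin fully shut, leaving the two sound mounts standing where they are and everything else undisturbed.

Things in the scene. Friction and masses are not known exactly. Their poses are not given: they have to be found in the camera images.
- mount_1_center (a point): one of three look-alike rubber machine mounts, round, upright, 0.4 kg, in a row across the table 115 mm or more apart in any order; one is soft. Steel flange 70 mm wide, 5 mm high; collar 55 mm wide to 11 mm; rubber; steel cap 58 mm wide with sides 26 to 48 mm high (grip here); flat boss on top 36 mm wide, 62 mm high at rest. Point: on the axis, 31 mm above the underside; z: axis, up.
- mount_2_center (a point): one of three look-alike rubber machine mounts, round, upright, 0.4 kg, in a row across the table 115 mm or more apart in any order; one is soft. Steel flange 70 mm wide, 5 mm high; collar 55 mm wide to 11 mm; rubber; steel cap 58 mm wide with sides 26 to 48 mm high (grip here); flat boss on top 36 mm wide, 62 mm high at rest. Point: on the axis, 31 mm above the underside; z: axis, up.
- mount_3_center (a point): one of three look-alike rubber machine mounts, round, upright, 0.4 kg, in a row across the table 115 mm or more apart in any order; one is soft. Steel flange 70 mm wide, 5 mm high; collar 55 mm wide to 11 mm; rubber; steel cap 58 mm wide with sides 26 to 48 mm high (grip here); flat boss on top 36 mm wide, 62 mm high at rest. Point: on the axis, 31 mm above the underside; z: axis, up.
- mount_1_cap (a joint): how far this mount's sprung cap is pressed down, m: 0 at rest (raised), 0.014 at its stop. A sound mount starts to give at about 5 N and needs about 16 N at 10 mm; the soft one starts to give at about 2 N and needs about 5 N at 10 mm. The cap rises again by itself.
- mount_2_cap (a joint): how far this mount's sprung cap is pressed down, m: 0 at rest (raised), 0.014 at its stop. A sound mount starts to give at about 5 N and needs about 16 N at 10 mm; the soft one starts to give at about 2 N and needs about 5 N at 10 mm. The cap rises again by itself.
- mount_3_cap (a joint): how far this mount's sprung cap is pressed down, m: 0 at rest (raised), 0.014 at its stop. A sound mount starts to give at about 5 N and needs about 16 N at 10 mm; the soft one starts to give at about 2 N and needs about 5 N at 10 mm. The cap rises again by itself.
- bin_housing: grey sheet-steel housing of the scrap bin, fixed to the table: 160 mm deep (its x), 230 mm wide (its y), roof 165 mm high. Origin: centre of its underside; its open front, at its x = -80 mm, faces the robot, +z is up.
- bin (a joint): tilt of the scrap bin, rad: 0 upright and shut, 0.9 tilted out to its stop. It tips forward, top toward the robot, about a level pivot along the housing's y at its x = -72 mm, z = 14 mm. It takes about 2 N at the lip. Left alone while empty it falls shut below about 0.25 rad, stays put in between, and tips on to its stop beyond about 0.75.
- bin_lip (a point): centre of the round lip (12 mm thick, 212 mm long along y) on top of the bin's 6 mm front panel, 183 mm from the pivot. Shut: 197 mm above the table, 32 mm clear of the housing's roof, to be hooked from behind or pinched from above. Fully out: 125 mm above the table, 146 mm in front of the pivot, bin gaping behind it. x: away from robot when shut, z: up the panel.
- bin_floor (a point): centre of the bin's inner floor, moving with it; x to the bin's back, y across, z up its front panel. Inside 120 mm deep, 204 mm wide; front panel at x = -60 mm, back wall 85 mm high, sides 155 mm high in front, 85 mm at the back. Fully out, the front panel slopes 38 degrees up toward the robot, the floor 52 degrees up away from it.
- oil_bottle: small oil bottle, 39 mm across, 108 mm tall, standing; origin at its underside; bystander.
- grease_tin: flat round grease tin 66 mm across, 22 mm high; origin at its underside; bystander.
- screwdriver_large: screwdriver 190 mm long lying on the table right of the mounts; origin under its middle; bystander.
Not all that is in view belongs to the job. What is shaped like the part that bears mount_2_center but green or red is not meant.

How it is judged:
On the way, in this order (a step that is already met when the one before it is completed fails the run):
1. the cap of the left mount of the row is pressed down at least 6.5 mm (((value of joint mount_1_cap above 0.0065 m and world y of mount_1_center between -0.1175 and 0.1 m) or (value of joint mount_2_cap above 0.0065 m and world y of mount_2_center between -0.1175 and 0.1 m) or (value of joint mount_3_cap above 0.0065 m and world y of mount_3_center between -0.1175 and 0.1 m))), for 0.1 s.
2. the cap of the middle mount is pressed down at least 6.5 mm (((value of joint mount_1_cap above 0.0065 m and world y of mount_1_center between -0.2725 and -0.1175 m) or (value of joint mount_2_cap above 0.0065 m and world y of mount_2_center between -0.2725 and -0.1175 m) or (value of joint mount_3_cap above 0.0065 m and world y of mount_3_center between -0.2725 and -0.1175 m))), for 0.1 s.
3. the cap of the right mount is pressed down at least 6.5 mm (((value of joint mount_1_cap above 0.0065 m and world y of mount_1_center between -0.6 and -0.2725 m) or (value of joint mount_2_cap above 0.0065 m and world y of mount_2_center between -0.6 and -0.2725 m) or (value of joint mount_3_cap above 0.0065 m and world y of mount_3_center between -0.6 and -0.2725 m))), for 0.1 s.
4. the scrap bin is tilted out more than 0.6 rad with the soft mount in it (value of joint bin above 0.6 rad and x of mount_2_center in the frame of bin_floor between -0.06 and 0.062 m and z of mount_2_center in the frame of bin_floor between 0 and 0.15 m and y of mount_2_center in the frame of bin_floor between -0.105 and 0.105 m), for 0.1 s.
At the end, for the whole second after the job is handed in: the soft mount lies at rest inside the scrap bin, the bin is shut to within 0.05 rad, and both sound mounts stand upright on the table within 30 mm of where they stood (value of joint bin below 0.05 rad and x of mount_2_center in the frame of bin_floor between -0.06 and 0.065 m and y of mount_2_center in the frame of bin_floor between -0.105 and 0.105 m and z of mount_2_center in the frame of bin_floor between 0 and 0.12 m and linear speed of mount_2 below 0.02 m/s and distance of each of mount_1_center, mount_3_center from where it was at the start of the episode below 0.03 m and angle between each of mount_1_center, mount_3_center's own z axis and vertical below 0.1 rad); the robot touches nothing.
It fails at once if a sound mount is picked up (raised more than 30 mm) (height (world z) of any of mount_1_center, mount_3_center above 0.061 m).
It fails at once if the oil bottle, grease tin or screwdriver is moved more than 30 mm (distance of any of oil_bottle, grease_tin, screwdriver_large from where it was at the start of the episode above 0.03 m).
It also fails if it takes over 72 s, if anything falls off the work surface, if the arm or the gripper's body presses on something with over 40 N, if the wrist force passes 120 N, or if a joint passes its speed limit or range.

## Working session

There is one attempt and no reset: what is moved stays moved. The work goes in short steps, Python scripts to look and compute and a tool call to move; the robot and the scene stay as the last step left them, time stands still between calls to the robot, and variables do not carry over. Pictures are saved under pics/ and viewed, at most 10 in all, crops included, and the job is handed in when it is done.

Besides the shell and the picture viewer there is one more tool, called as name(argument=value, ...) on one line, values as JSON. drive_tool: Moves the arm, as the interface text tells. Its arguments: {"type":"object","properties":{"commands":{"type":"array"},"hand":{"type":"number"}},"required":["commands"]}

```bash
mkdir -p pics; cat > h.py <<'E'
import numpy as np, cv2
from bench import r
def ray(c,uv):
    p=cv2.undistortPoints(np.array([[uv]],float),np.array(c["camera_matrix"]),np.array(c["D"],float))[0,0]
    R=np.array(c["R"]);t=np.array(c["t"])
    return -R.T@t, R.T@np.array([p[0],p[1],1])
def atz(c,uv,z):
    o,d=ray(c,uv); return o+d*(z-o[2])/d[2]
def proj(c,X):
    return cv2.projectPoints(np.array(X,float).reshape(-1,3),cv2.Rodrigues(np.array(c["R"]))[0],np.array(c["t"],float),np.array(c["camera_matrix"]),np.array(c["D"],float))[0][:,0]
E
python3 - <<'E'
from h import *
ims=[]
for n in("scene","top"):
    c=r.get_image(n); cv2.imwrite(f"pics/{n}0.png",cv2.resize(c["img"][:,:,::-1],(768,576)))
    print(n,-np.array(c["R"]).T@np.array(c["t"]))
    for t in("mount_2_center","bin_housing","bin","oil_bottle","grease_tin","screwdriver_large"):
        for b in r.boxes_of(n,t):
            x=b["bbox"];uv=((x[0]+x[2])/2,(x[1]+x[3])/2)
            print(t,round(b["confidence"],2),np.round(x),atz(c,uv,0.03).round(3))
E
```

```text
scene [-0.5244713  -0.73146892  0.90714964]
mount_2_center 0.91 [368. 231. 392. 254.] [ 0.688 -0.449  0.03 ]
mount_2_center 0.72 [231. 214. 254. 236.] [ 0.578 -0.034  0.03 ]
mount_2_center 0.71 [230. 236. 254. 262.] [ 0.469 -0.097  0.03 ]
bin_housing 0.69 [138. 143. 223. 214.] [0.736 0.33  0.03 ]
bin 0.63 [138. 153. 201. 208.] [0.706 0.359 0.03 ]
oil_bottle 0.48 [244. 187. 254. 217.] [0.71  0.019 0.03 ]
grease_tin 0.64 [262. 196. 274. 212.] [ 0.728 -0.044  0.03 ]
screwdriver_large 0.9 [345. 291. 363. 325.] [ 0.385 -0.478  0.03 ]
top [ 0.25928831 -0.10142384  1.669785  ]
mount_2_center 0.56 [252. 227. 278. 247.] [ 0.469 -0.107  0.03 ]
mount_2_center 0.56 [360. 172. 379. 193.] [ 0.689 -0.442  0.03 ]
mount_2_center 0.5 [328. 207. 351. 226.] [ 0.563 -0.349  0.03 ]
bin_housing 0.82 [116. 137. 199. 198.] [0.669 0.279 0.03 ]
bin_housing 0.73 [241. 150. 264. 164.] [ 0.738 -0.04   0.03 ]
bin_housing 0.38 [236. 192. 255. 218.] [ 0.57 -0.03  0.03]
bin 0.58 [121. 177. 196. 199.] [0.597 0.266 0.03 ]
grease_tin 0.86 [239. 146. 262. 166.] [ 0.739 -0.032  0.03 ]
screwdriver_large 0.54 [371. 225. 378. 285.] [ 0.446 -0.471  0.03 ]
screwdriver_large 0.33 [234. 192. 254. 209.] [ 0.583 -0.025  0.03 ]
```

View pics/scene0.png

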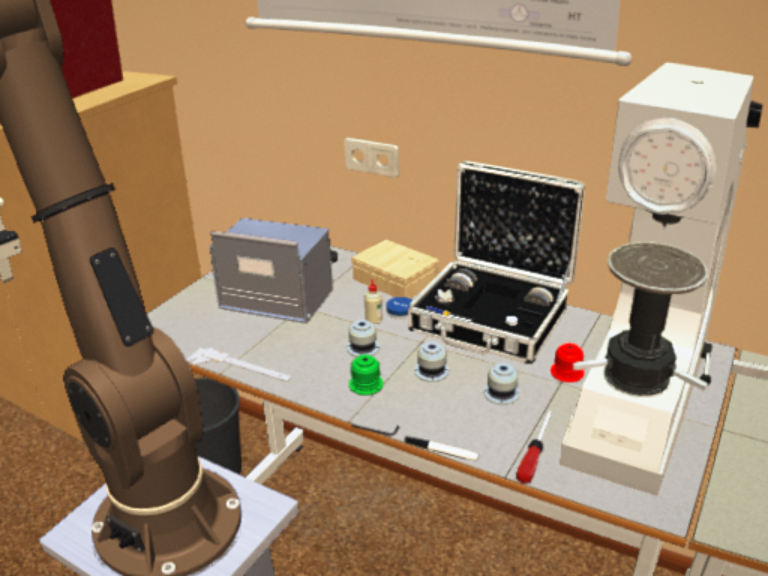

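View pics/top0.png

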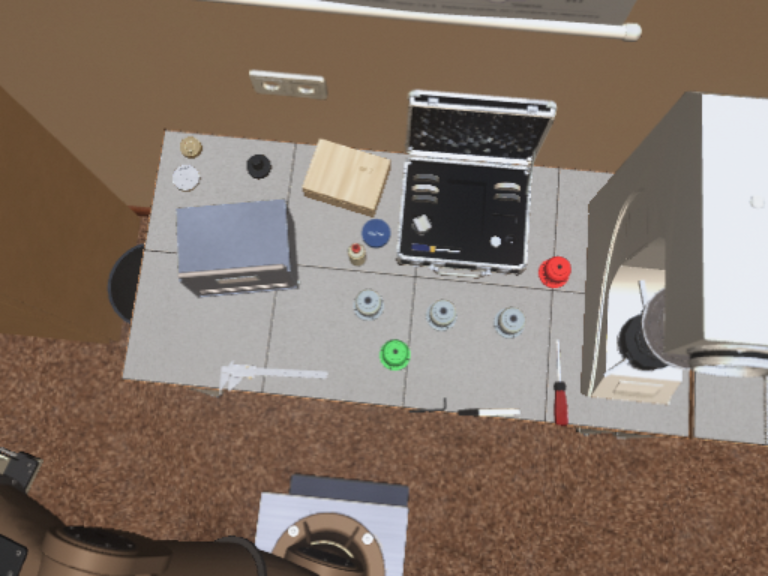

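Scene: grey mounts at about (362,337), (432,358), (503,381); the bin is at (270,270), and the green and red look-alikes are at (366,373) and (569,362). Top: grey mounts at (368,303), (442,314), (511,321); the bin's lip runs about (183,272)–(287,267). I'll zoom in once for accurate positions.

```bash
python3 - <<'E'
from h import *
c=r.get_image("top");s=r.get_image("scene")
a=cv2.resize(c["img"][185:235,225:360],None,fx=5.5,fy=5.5,interpolation=cv2.INTER_CUBIC)
b=cv2.resize(c["img"][125:205,105:215],None,fx=3.6,fy=3.6,interpolation=cv2.INTER_CUBIC)
d=cv2.resize(s["img"][140:220,130:230],None,fx=3.6,fy=3.6,interpolation=cv2.INTER_CUBIC)
o=np.zeros((600,800,3),np.uint8);o[:a.shape[0],:a.shape[1]]=a;o[280:280+b.shape[0],:b.shape[1]]=b;o[280:280+d.shape[0],400:400+d.shape[1]]=d
cv2.imwrite("pics/z.png",o[:,:,::-1])
for cam,cc in(("top",c),("scene",s)):
    for b in r.outline_of(cam,"mount_2_center"):
        x=b["bbox"];m=np.argwhere(b["region"]).mean(0)[::-1]
        print(cam,round(b["confidence"],2),np.round(x),m.round(1),atz(cc,m,.033).round(3),cc["img"][int(m[1]),int(m[0])])
E
```

```text
top 0.92 [253. 225. 276. 249.] [263.4 236.3] [ 0.47  -0.102  0.033] [102 213 116]
top 0.84 [239. 197. 254. 216.] [245.3 203.4] [ 0.574 -0.031  0.033] [173 186 195]
top 0.68 [360. 170. 381. 192.] [370.1 181.2] [ 0.692 -0.442  0.033] [241  73  69]
scene 0.77 [232. 238. 254. 264.] [242.7 250. ] [ 0.463 -0.104  0.033] [ 11 123  32]
scene 0.75 [368. 229. 394. 253.] [378.5 241.9] [ 0.686 -0.445  0.033] [206   5   0]
scene 0.57 [231. 214. 257. 239.] [240.9 225.7] [ 0.57  -0.033  0.033] [164 160 141]
scene 0.45 [139. 145. 224. 214.] [181.3 179. ] [0.732 0.324 0.033] [174 158 138]
```

View pics/z.png

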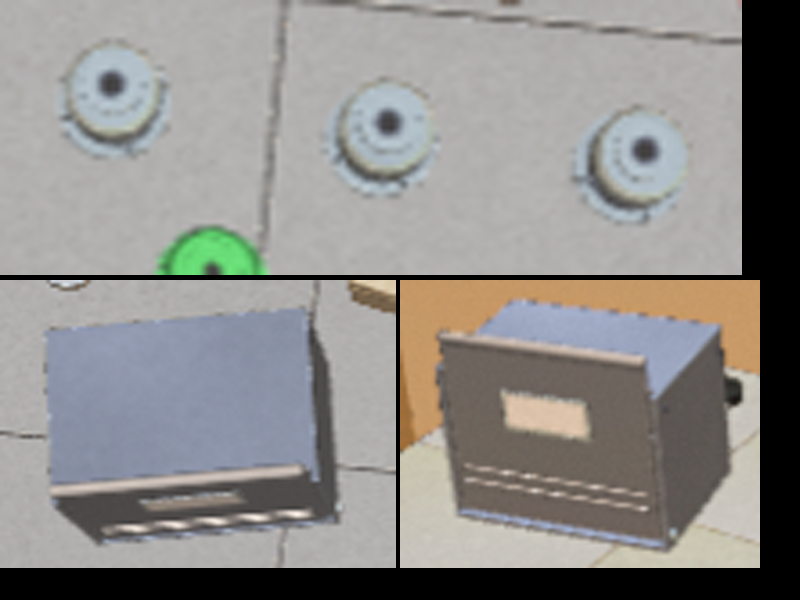

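The crop shows the boss holes of the three grey mounts at (112,84), (388,122), (645,150). The lip ends are at (52,491)/(305,468) in the top crop and (440,335)/(645,360) in the scene crop; the bin is shut.

```bash
python3 - <<'E'
from h import *
c=r.get_image("top");s=r.get_image("scene")
f=lambda x,y,k,ox,oy:((x+.5)/k-.5+ox,(y+.5)/k-.5+oy)
for p in((112,84),(388,122),(645,150)): print("mount",atz(c,f(*p,5.5,225,185),.062).round(4))
A=[atz(c,f(x,y-280,3.6,105,125),.200) for x,y in((52,491),(305,468))]
B=[atz(s,f(x-400,y-280,3.6,130,140),.200) for x,y in((440,335),(645,360))]
for L in(A,B):
    d=L[1]-L[0];print("lip",L[0].round(3),L[1].round(3),((L[0]+L[1])/2).round(4),np.linalg.norm(d).round(3),"yaw",np.arctan2(d[0],-d[1]).round(3))
print("roof",[atz(c,f(x,y-280,3.6,105,125),.165).round(3) for x,y in((46,330),(302,309))])
for n,cc in(("scene",s),("top",c)):
    for t in("oil_bottle","grease_tin"):
        for b in r.boxes_of(n,t)[:1]:
            x=b["bbox"];print(n,t,atz(cc,((x[0]+x[2])/2,(x[1]+x[3])/2),.05 if t[0]=='o' else .015).round(3))
o=r.get_obs();print(o["position"],o["tcp_rot"],o["ft_force"],o["finger_gap"],o["time_s"])
E
```

```text
mount [ 0.5801 -0.0297  0.062 ]
mount [ 0.5736 -0.1962  0.062 ]
mount [ 0.5721 -0.3499  0.062 ]
lip [0.565 0.348 0.2  ] [0.607 0.14  0.2  ] [0.586 0.244 0.2  ] 0.212 yaw 0.195
lip [0.565 0.349 0.2  ] [0.609 0.145 0.2  ] [0.5871 0.2469 0.2   ] 0.209 yaw 0.209
roof [array([0.716, 0.387, 0.165]), array([0.758, 0.167, 0.165])]
scene oil_bottle [0.686 0.01  0.05 ]
scene grease_tin [ 0.744 -0.031  0.015]
top oil_bottle [ 0.687 -0.003  0.05 ]
top grease_tin [ 0.751 -0.037  0.015]
[0.17684288 0.59947784 0.22673729] [[-9.59134985e-01  2.82948895e-01  5.53602228e-05]
 [ 2.82948898e-01  9.59134985e-01  3.90742903e-05]
 [-4.20418992e-05  5.31416329e-05 -9.99999998e-01]] [0.01193819 0.45544252 1.64581228] 1.0007102761288873 1.2
```

drive_tool(commands=[[0.025,-0.04,0.01,0.06],[0.05,-0.08,0.02,0.12],[0.075,-0.12,0.03,0.18],[0.1,-0.16,0.04,0.24],[0.125,-0.2,0.04,0.29]], hand=-1)

```text
time_s: 1.7
position: [0.303, 0.3984, 0.2682]
tcp_rot: [[-1.0, -0.006, 0.001], [-0.006, 1.0, 0.002], [-0.001, 0.002, -1.0]]
ft_force: [1.3, 1.0, -0.7]
finger_gap: 0.612
grip_force: 0.0
```

drive_tool(commands=[[0.025,-0.04,0,0],[0.05,-0.08,0,0],[0.075,-0.12,0,0],[0.1,-0.16,0,0],[0.125,-0.2,0,0]])

```text
time_s: 2.2
position: [0.4276, 0.1977, 0.2671]
tcp_rot: [[-1.0, -0.003, 0.001], [-0.003, 1.0, 0.001], [-0.001, 0.001, -1.0]]
ft_force: [0.3, -0.4, -0.1]
finger_gap: 0.175
grip_force: 0.0
```

drive_tool(commands=[[0.03,-0.04,0,0],[0.06,-0.08,0,0],[0.09,-0.12,-0.02,0],[0.12,-0.16,-0.05,0],[0.153,-0.229,-0.08,0]])

```text
time_s: 2.7
position: [0.5626, 0.006, 0.2026]
tcp_rot: [[-1.0, -0.005, 0.001], [-0.005, 1.0, 0.0], [-0.001, 0.0, -1.0]]
ft_force: [0.5, 1.5, 0.2]
finger_gap: 0.004
grip_force: 0.0
```

drive_tool(commands=[[0.017,-0.036,-0.03,0],[0.017,-0.036,-0.07,0],[0.017,-0.036,-0.11,0],[0.017,-0.036,-0.125,0],[0.017,-0.036,-0.125,0]])

```text
time_s: 3.2
position: [0.5766, -0.0293, 0.0762]
tcp_rot: [[-1.0, -0.003, -0.005], [-0.003, 1.0, -0.0], [0.005, -0.0, -1.0]]
ft_force: [-0.6, -0.3, 0.8]
finger_gap: 0.007
grip_force: 0.0
```

Now press to about z = 0.052 in small steps.

drive_tool(commands=[[0.002,0,-0.012,0],[0.002,0,-0.018,0],[0.002,0,-0.022,0],[0.002,0,-0.024,0],[0.002,0,-0.024,0]])

```text
time_s: 3.7
position: [0.5813, -0.0291, 0.0552]
tcp_rot: [[-1.0, -0.003, 0.002], [-0.003, 1.0, 0.0], [-0.002, 0.0, -1.0]]
ft_force: [1.9, 0.6, 2.3]
finger_gap: 0.001
grip_force: 1.4
```

drive_tool(commands=[[0,0,-0.004,0],[0,0,-0.004,0],[0,0,-0.004,0],[0,0,-0.004,0]])

```text
time_s: 4.1
position: [0.5811, -0.0292, 0.051]
tcp_rot: [[-1.0, -0.003, 0.001], [-0.003, 1.0, 0.0], [-0.001, 0.0, -1.0]]
ft_force: [3.7, 0.6, 3.8]
finger_gap: 0.008
grip_force: 2.0
```

```bash
python3 - <<'E'
from h import *
for i in range(2):
    r.get_image("scene");o=r.get_obs();print(o["position"],np.round(o["ft_force"],1))
E
```

```text
[ 0.5810974  -0.02923179  0.05099176] [3.6 0.9 4.6]
[ 0.58104051 -0.02923452  0.05097076] [3.5 1.7 3.8]
```

drive_tool(commands=[[0,0,0.035,0],[-0.002,-0.04,0.04,0],[-0.004,-0.09,0.04,0],[-0.006,-0.14,0.04,0],[-0.007,-0.167,0.03,0]])

```text
time_s: 4.7
position: [0.5717, -0.2018, 0.0812]
tcp_rot: [[-1.0, 0.001, -0.001], [0.001, 1.0, -0.002], [0.001, -0.002, -1.0]]
ft_force: [0.2, -0.0, 0.6]
finger_gap: 0.007
grip_force: 0.0
```

drive_tool(commands=[[0,0,-0.01,0],[0,0,-0.02,0],[0,0,-0.025,0],[0,0,-0.03,0],[0,0,-0.03,0]])

```text
time_s: 5.2
position: [0.5722, -0.1966, 0.0506]
tcp_rot: [[-1.0, -0.004, -0.002], [-0.004, 1.0, -0.001], [0.002, -0.001, -1.0]]
ft_force: [-6.7, -5.1, 16.3]
finger_gap: 0.004
grip_force: 8.2
```

drive_tool(commands=[[0,0,0,0],[0,0,0,0],[0,0,0,0]])

```text
time_s: 5.5
position: [0.5722, -0.1966, 0.0512]
tcp_rot: [[-1.0, -0.004, -0.002], [-0.004, 1.0, -0.001], [0.002, -0.001, -1.0]]
ft_force: [-7.5, -5.5, 15.0]
finger_gap: 0.005
grip_force: 7.8
```

The middle mount is sound. Next is the right one.

drive_tool(commands=[[0,0,0.035,0],[0,-0.04,0.04,0],[0,-0.09,0.04,0],[0,-0.135,0.04,0],[0,-0.153,0.03,0]])

```text
time_s: 6.0
position: [0.573, -0.3533, 0.0813]
tcp_rot: [[-1.0, -0.001, 0.001], [-0.001, 1.0, -0.003], [-0.001, -0.003, -1.0]]
ft_force: [-0.2, 0.1, 0.2]
finger_gap: 0.006
grip_force: 0.0
```

drive_tool(commands=[[0,0,-0.01,0],[0,0,-0.02,0],[0,0,-0.025,0],[0,0,-0.03,0],[0,0,-0.03,0]])

```text
time_s: 6.5
position: [0.5735, -0.3474, 0.0509]
tcp_rot: [[-1.0, -0.005, -0.001], [-0.005, 1.0, 0.001], [0.001, 0.001, -1.0]]
ft_force: [-6.0, 0.5, 15.5]
finger_gap: 0.005
grip_force: 8.0
```

drive_tool(commands=[[0,0,0,0],[0,0,0,0],[0,0,0,0]])

```text
time_s: 6.8
position: [0.5735, -0.3474, 0.0516]
tcp_rot: [[-1.0, -0.005, -0.0], [-0.005, 1.0, 0.001], [0.0, 0.001, -1.0]]
ft_force: [-5.6, 0.2, 14.7]
finger_gap: 0.006
grip_force: 7.7
```

The right one is sound too, so the soft mount is the left one. Next I hook the bin lip.

drive_tool(commands=[[0,0,0.04,0],[0,0.01,0.085,0],[0,0.04,0.125,0],[0.005,0.08,0.155,0.05],[0.01,0.125,0.175,0.1]])

```text
time_s: 7.3
position: [0.5841, -0.2212, 0.2275]
tcp_rot: [[-0.994, -0.107, 0.002], [-0.107, 0.994, 0.0], [-0.002, 0.0, -1.0]]
ft_force: [1.2, 0.4, -0.3]
finger_gap: 0.006
grip_force: 0.0
```

drive_tool(commands=[[0.005,0.048,0.01,0.1],[0.01,0.096,0.02,0.1],[0.015,0.144,0.03,0.1],[0.02,0.19,0.04,0.1],[0.025,0.235,0.04,0.1]])

```text
time_s: 7.8
position: [0.608, 0.0161, 0.2664]
tcp_rot: [[-0.978, -0.206, 0.001], [-0.206, 0.978, 0.002], [-0.001, 0.002, -1.0]]
ft_force: [0.7, -0.3, -0.3]
finger_gap: 0.004
grip_force: 0.0
```

drive_tool(commands=[[0.003,0.048,0,0],[0.006,0.096,0,0],[0.009,0.144,0,0],[0.012,0.19,0,0],[0.012,0.235,0,0]])

```text
time_s: 8.3
position: [0.6181, 0.2507, 0.2646]
tcp_rot: [[-0.979, -0.206, -0.002], [-0.206, 0.979, 0.001], [0.002, 0.001, -1.0]]
ft_force: [0.3, 0.1, -0.1]
finger_gap: 0.004
grip_force: 0.0
```

drive_tool(commands=[[0.002,0,-0.03,0],[0.002,0,-0.06,0],[0.002,0,-0.075,0],[0.002,0,-0.083,0],[0.002,0,-0.083,0]])

```text
time_s: 8.8
position: [0.6205, 0.2473, 0.1812]
tcp_rot: [[-0.979, -0.204, -0.003], [-0.204, 0.979, -0.0], [0.003, 0.0, -1.0]]
ft_force: [-1.1, 0.1, 1.0]
finger_gap: 0.003
grip_force: 0.0
```

drive_tool(commands=[[-0.015,-0.003,0,0],[-0.03,-0.006,-0.001,0],[-0.049,-0.01,-0.002,0],[-0.067,-0.014,-0.006,0],[-0.084,-0.017,-0.011,0]])

```text
time_s: 9.3
position: [0.5385, 0.2297, 0.1732]
tcp_rot: [[-0.979, -0.203, 0.003], [-0.203, 0.979, 0.002], [-0.003, 0.001, -1.0]]
ft_force: [1.1, 0.9, 0.2]
finger_gap: 0.003
grip_force: 0.7
```

drive_tool(commands=[[-0.015,-0.003,-0.008,0],[-0.03,-0.006,-0.016,0],[-0.042,-0.009,-0.027,0],[-0.053,-0.011,-0.039,0],[-0.06,-0.012,-0.045,0]])

```text
time_s: 9.8
position: [0.4776, 0.2172, 0.127]
tcp_rot: [[-0.979, -0.203, 0.0], [-0.203, 0.979, 0.001], [-0.001, 0.001, -1.0]]
ft_force: [0.4, -0.0, 0.1]
finger_gap: 0.003
grip_force: 0.0
```

```bash
python3 - <<'E'
from h import *
c=r.get_image("top");s=r.get_image("scene")
o=np.hstack([cv2.resize(x["img"][y:y+130,q:q+140],None,fx=2.8,fy=2.8,interpolation=cv2.INTER_CUBIC) for x,y,q in((c,120,100),(s,120,120))])
cv2.imwrite("pics/hook.png",o[:,:,::-1])
E
```

```text
(no output)
```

View pics/hook.png

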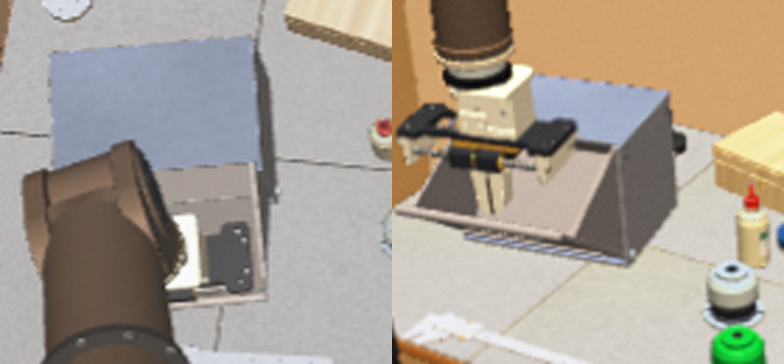

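The picture shows the bin tilted out, with its lip low and in front of the shut fingers and the trough open behind it. I lift out, then go to the left mount.

drive_tool(commands=[[0,0,0.04,0],[0,0,0.09,0],[0.01,-0.01,0.135,0],[0.03,-0.045,0.145,-0.1],[0.05,-0.09,0.14,-0.2]])

```text
time_s: 10.4
position: [0.5314, 0.1286, 0.2712]
tcp_rot: [[-1.0, -0.004, 0.008], [-0.004, 1.0, 0.004], [-0.008, 0.004, -1.0]]
ft_force: [0.3, 0.4, -1.6]
finger_gap: 0.004
grip_force: 0.0
```

drive_tool(commands=[[0.015,-0.045,0,0],[0.03,-0.09,-0.01,0],[0.045,-0.13,-0.035,0],[0.053,-0.157,-0.07,0],[0.053,-0.157,-0.11,0]], hand=1)

```text
time_s: 10.9
position: [0.5842, -0.0363, 0.1577]
tcp_rot: [[-1.0, 0.003, 0.005], [0.003, 1.0, -0.003], [-0.005, -0.003, -1.0]]
ft_force: [-0.3, 1.1, -0.0]
finger_gap: 0.389
grip_force: 0.0
```

```bash
python3 - <<'E'
from h import *
s=r.get_image("scene");o=r.get_obs();print(o["position"],o["tcp_rot"][:2],o["finger_gap"])
cv2.imwrite("pics/g.png",cv2.resize(s["img"][120:270,120:320],None,fx=4,fy=4,interpolation=cv2.INTER_CUBIC)[:,:,::-1])
E
```

```text
[ 0.57955784 -0.03306629  0.15054771] [[-9.99985230e-01  7.41414152e-04 -5.38426497e-03]
 [ 7.49746860e-04  9.99998524e-01 -1.54575007e-03]] 0.43334732660255754
```

View pics/g.png

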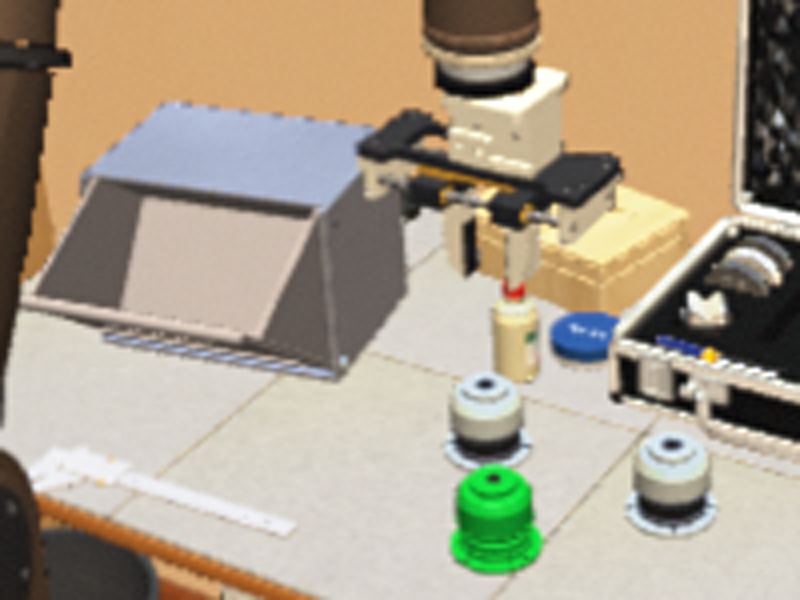

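The bin stays fully out, the mount still stands at (485,420) in the crop, and the gripper is above it and opening. I finish opening, then descend.

drive_tool(commands=[[0,0.003,0,0],[0,0.003,0,0],[0,0.003,-0.01,0],[0,0.003,-0.03,0],[0,0.003,-0.06,0]])

```text
time_s: 11.45
position: [0.5839, -0.0265, 0.0988]
tcp_rot: [[-1.0, -0.005, 0.006], [-0.005, 1.0, 0.001], [-0.006, 0.001, -1.0]]
ft_force: [0.4, -0.7, -0.1]
finger_gap: 0.869
grip_force: 0.0
```

drive_tool(commands=[[0,0,-0.02,0],[0,0,-0.04,0],[0,0,-0.06,0],[0,0,-0.07,0],[0,0,-0.07,0]])

```text
time_s: 11.95
position: [0.5813, -0.0268, 0.0263]
tcp_rot: [[-1.0, -0.004, -0.001], [-0.004, 1.0, 0.0], [0.001, 0.0, -1.0]]
ft_force: [0.6, -1.2, -0.4]
finger_gap: 0.999
grip_force: 0.0
```

drive_tool(commands=[[-0.001,-0.003,-0.008,0],[-0.001,-0.003,-0.008,0],[-0.001,-0.003,-0.008,0],[-0.001,-0.003,-0.008,0],[-0.001,-0.003,-0.008,0]], hand=-1)

```text
time_s: 12.45
position: [0.5808, -0.0296, 0.0191]
tcp_rot: [[-1.0, -0.004, 0.001], [-0.004, 1.0, 0.001], [-0.001, 0.001, -1.0]]
ft_force: [-0.1, 0.2, 0.6]
finger_gap: 0.623
grip_force: 30.0
```

drive_tool(commands=[[0,0,0,0],[0,0,0,0],[0,0,0,0]])

```text
time_s: 12.75
position: [0.5808, -0.0297, 0.0188]
tcp_rot: [[-1.0, -0.004, 0.001], [-0.004, 1.0, 0.001], [-0.001, 0.001, -1.0]]
ft_force: [1.0, 3.1, 1.3]
finger_gap: 0.623
grip_force: 30.0
```

drive_tool(commands=[[0,0,0.03,0],[0,0,0.075,0],[0,0.005,0.12,0],[-0.005,0.02,0.165,0],[-0.01,0.045,0.205,0]])

```text
time_s: 13.25
position: [0.5697, 0.0121, 0.2253]
tcp_rot: [[-1.0, 0.001, -0.0], [0.001, 1.0, -0.002], [0.0, -0.002, -1.0]]
ft_force: [1.1, 0.7, -5.2]
finger_gap: 0.628
grip_force: 30.0
```

drive_tool(commands=[[-0.01,0.045,0.005,0.05],[-0.015,0.09,0.005,0.1],[-0.025,0.135,0.005,0.15],[-0.035,0.18,0.005,0.2],[-0.036,0.22,0.005,0.2]])

```text
time_s: 13.75
position: [0.5324, 0.236, 0.2279]
tcp_rot: [[-0.979, -0.204, -0.002], [-0.204, 0.979, -0.001], [0.002, -0.001, -1.0]]
ft_force: [1.5, 0.1, -4.7]
finger_gap: 0.625
grip_force: 30.0
```

drive_tool(commands=[[0,0,0,0],[0,0,0,0]])

```text
time_s: 13.95
position: [0.5337, 0.2348, 0.2276]
tcp_rot: [[-0.979, -0.203, -0.002], [-0.203, 0.979, -0.002], [0.002, -0.001, -1.0]]
ft_force: [-0.2, -2.0, -4.7]
finger_gap: 0.625
grip_force: 30.0
```

drive_tool(commands=[[0,0,-0.03,0],[0,0,-0.06,0],[0,0,-0.085,0],[0,0,-0.1,0],[0,0,-0.105,0]])

```text
time_s: 14.45
position: [0.5337, 0.2317, 0.1216]
tcp_rot: [[-0.98, -0.199, -0.003], [-0.199, 0.98, -0.003], [0.004, -0.002, -1.0]]
ft_force: [-0.7, -0.3, -4.2]
finger_gap: 0.624
grip_force: 30.0
```

drive_tool(commands=[[0,0,-0.004,0],[0,0,-0.007,0],[0,0,-0.007,0]])

```text
time_s: 14.75
position: [0.5348, 0.2344, 0.117]
tcp_rot: [[-0.98, -0.201, 0.001], [-0.201, 0.98, 0.0], [-0.001, 0.0, -1.0]]
ft_force: [-0.2, -0.5, -4.2]
finger_gap: 0.628
grip_force: 30.0
```

drive_tool(commands=[[0,0,0,0],[0,0,0,0],[0,0,0,0],[0,0,0,0],[0,0,0,0]], hand=1)

```text
time_s: 15.25
position: [0.5346, 0.2348, 0.1169]
tcp_rot: [[-0.979, -0.202, 0.0], [-0.202, 0.979, 0.0], [-0.0, 0.0, -1.0]]
ft_force: [0.8, 0.0, 0.3]
finger_gap: 0.983
grip_force: 0.0
```

drive_tool(commands=[[-0.002,0,0.02,0],[-0.002,0,0.06,0],[-0.002,0,0.1,0],[-0.002,0,0.13,0],[-0.002,0,0.13,0]])

```text
time_s: 15.75
position: [0.5347, 0.2356, 0.2514]
tcp_rot: [[-0.979, -0.202, 0.007], [-0.202, 0.979, 0.004], [-0.008, 0.003, -1.0]]
ft_force: [-0.6, 0.5, -0.6]
finger_gap: 1.003
grip_force: 0.0
```

drive_tool(commands=[[-0.045,-0.01,0.02,0],[-0.09,-0.02,0.02,0],[-0.13,-0.025,0.02,0],[-0.165,-0.032,0.02,0],[-0.165,-0.032,0,0]], hand=-1)

```text
time_s: 16.25
position: [0.3644, 0.2026, 0.2477]
tcp_rot: [[-0.979, -0.204, 0.001], [-0.204, 0.979, 0.002], [-0.001, 0.002, -1.0]]
ft_force: [1.2, -0.8, 1.3]
finger_gap: 0.616
grip_force: 0.0
```

```bash
python3 - <<'E'
from h import *
c=r.get_image("top");s=r.get_image("scene");print(r.get_obs()["position"],r.get_obs()["finger_gap"])
o=np.hstack([cv2.resize(x["img"][y:y+130,q:q+140],None,fx=2.8,fy=2.8,interpolation=cv2.INTER_CUBIC) for x,y,q in((c,120,100),(s,120,120))])
cv2.imwrite("pics/rel.png",o[:,:,::-1])
E
```

```text
[0.36563457 0.20190272 0.24510403] 0.5267338463502234
```

View pics/rel.png

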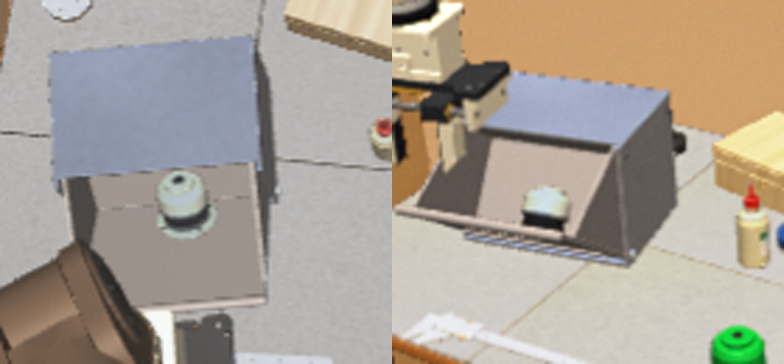

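The picture shows the mount in the bin's trough, standing at about (182,200) in the top half and (545,205) in the scene half. Now I close the bin by pushing the lip from the front.

drive_tool(commands=[[0,0,-0.04,0],[0,0,-0.08,0],[0,0,-0.12,0],[0,0,-0.145,0],[0,0,-0.145,0]])

```text
time_s: 16.85
position: [0.3663, 0.2014, 0.0991]
tcp_rot: [[-0.98, -0.201, -0.005], [-0.201, 0.98, -0.004], [0.005, -0.003, -1.0]]
ft_force: [-0.9, -0.0, 0.5]
finger_gap: 0.093
grip_force: 0.0
```

drive_tool(commands=[[0.029,0.006,0,0],[0.059,0.012,0.002,0],[0.073,0.015,0.014,0],[0.089,0.018,0.026,0],[0.103,0.021,0.034,0]])

```text
time_s: 17.35
position: [0.4694, 0.2236, 0.1376]
tcp_rot: [[-0.979, -0.202, -0.003], [-0.202, 0.979, -0.001], [0.003, 0.0, -1.0]]
ft_force: [-2.5, -0.4, 2.5]
finger_gap: 0.006
grip_force: 1.7
```

drive_tool(commands=[[0.016,0.003,0.013,0],[0.032,0.007,0.02,0],[0.049,0.01,0.026,0],[0.067,0.014,0.03,0],[0.083,0.017,0.033,0]])

```text
time_s: 17.85
position: [0.5553, 0.2411, 0.1711]
tcp_rot: [[-0.979, -0.201, 0.002], [-0.201, 0.979, 0.001], [-0.002, 0.0, -1.0]]
ft_force: [0.3, 0.6, 0.3]
finger_gap: 0.006
grip_force: 0.0
```

drive_tool(commands=[[0.008,0.001,0,0],[0.014,0.003,0,0],[0.019,0.004,0,0],[0.022,0.004,0,0],[0.022,0.004,0,0]])

```text
time_s: 18.35
position: [0.5691, 0.2439, 0.1687]
tcp_rot: [[-0.979, -0.203, -0.012], [-0.203, 0.979, -0.002], [0.012, 0.0, -1.0]]
ft_force: [-25.3, -6.2, 19.9]
finger_gap: 0.001
grip_force: 13.1
```

drive_tool(commands=[[-0.02,-0.004,0,0],[-0.06,-0.012,0,0],[-0.105,-0.021,0,0],[-0.15,-0.03,0.02,0],[-0.19,-0.038,0.04,0]])

```text
time_s: 18.85
position: [0.3825, 0.2056, 0.2086]
tcp_rot: [[-0.979, -0.202, -0.002], [-0.202, 0.979, -0.001], [0.002, -0.001, -1.0]]
ft_force: [-0.3, 0.9, 1.1]
finger_gap: 0.003
grip_force: 0.0
```

drive_tool(commands=[[0,0,0,0],[0,0,0,0],[0,0,0,0],[0,0,0,0],[0,0,0,0]])

```text
time_s: 19.35
position: [0.386, 0.2065, 0.2081]
tcp_rot: [[-0.98, -0.201, -0.001], [-0.201, 0.98, -0.001], [0.001, -0.001, -1.0]]
ft_force: [-0.1, -1.3, -0.4]
finger_gap: 0.004
grip_force: 0.0
```

```bash
python3 - <<'E'
from h import *
c=r.get_image("top");s=r.get_image("scene");print(r.get_obs()["position"],r.get_obs()["ft_force"])
o=np.hstack([cv2.resize(x["img"][y:y+140,q:q+265],None,fx=1.5,fy=1.5) for x,y,q in((c,120,100),(s,130,120))])
cv2.imwrite("pics/end.png",o[:,:,::-1])
E
```

```text
[0.38576764 0.20656374 0.20813799] [-0.88734781 -0.07159678 -0.4399031 ]
```

View pics/end.png

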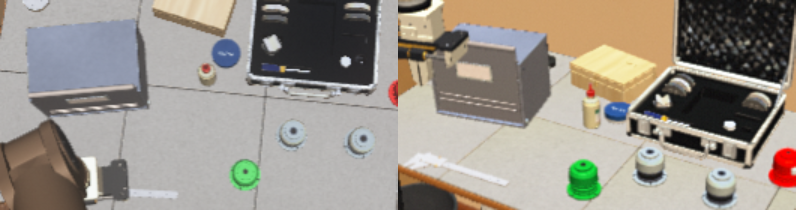

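The bin is shut, with its lip at about (30,100)–(135,92) in the top half. Both sound mounts are standing, the bystanders haven't moved, and the robot is clear of everything.

```bash
python3 -c "
from bench import r
print(r.hand_in())"
```

```text
the job is handed in; nothing more can be done
None
```

I handed the job in at about 19.5 s: the left mount was the soft one (about 4 N at 10 mm, against about 15 N for the other two) and is now in the shut scrap bin, with the two sound mounts still standing and nothing else moved; no verdict came back.

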